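# Change the gauge blade in the gap fixture and hold it snug at its mark

### The job

The thin gauge blade standing in the gap between the fixture's two steel plates is too slack: pull it out and slide it fully down into the empty narrow slot of the wooden rack, and let go of it there. Then take the thick blade with the T-shaped handle from the rack and slide it, upright, down between the two plates until it drags snugly and the dark line across it is level with the plates' top edges. Finish while still holding it still at that depth, off the bottom of the gap, and leave the spare blade and the spanner alone.

Things in the scene. Friction and masses are not known exactly. Their poses are not given: they have to be found in the camera images.
- thin_blade: Thin gauge blade, starts upright and loose in the fixture's gap, tip on the gap's floor. Steel blade 2.5 mm thick (x) by 30 mm wide (y), 62 mm long; above it a plain rectangular black handle 12 mm (x) by 30 mm (y), from 62 to 106 mm above the tip. Origin: centre of the tip (lower end); z points up to the handle. About 80 g.
- thick_blade: Thick gauge blade, starts upright in a wide rack slot (middle or -y end). Steel, 6 mm thick (x), 30 mm wide (y), 62 mm long, with a dark line 32 mm above the tip (hidden in the slot at first). Black T handle 14 mm thick (x): stem 20 mm wide (y), 62 to 82 mm above the tip, then crossbar 52 mm wide, 82 to 106 mm. Origin: centre of the tip; z up to the handle. About 140 g.
- spare_blade: Spare blade, stays in the other wide slot of the rack: 6 mm blade like the thick one's but with a round black handle 28 mm in diameter, 62 to 106 mm above the tip. Origin: centre of the tip; z up.
- rack: Fixed wooden block 50 (x) by 220 (y) by 48 mm high with three slots in a row at y = +70, 0 and -70 mm, each 35 mm long (y), 40 mm deep, with a 3 mm chamfered mouth. The one at +70 is 5 mm wide (x) and starts empty; the others are 8 mm wide. Blades stand in them with their x along the rack's x, 40 mm deep. Origin: centre of the underside.
- narrow_slot (a point): Centre of the mouth of the empty narrow slot, level with the rack's top face (48 mm above the bench); axes as the rack's.
- fixture: Fixed gap fixture: grey base 150 (x, -65 to +85) by 100 mm, 14 mm high, and two upright steel plates facing each other across x, 64 mm wide (y), tops 64 mm above the bench. The -x plate is fixed; the +x one slides to +x against springs set against an aluminium block 50 mm high. Origin: under the middle of the shut gap, at bench height.
- gap_mouth (a point): Middle of the shut gap at the height of the plates' top edges; axes as the fixture's. The shut gap is 4 mm wide, flaring to 12 mm over its top 10 mm; its floor is 50 mm below this point; its ends are open. The 6 mm blade lying against the fixed plate has its middle 1 mm to +x of this point.
- sprung_plate (a joint): How far the sprung plate is pushed back, m: 0 with the gap shut at 4 mm, about 0.002 with the thick blade between the plates, 0.012 at most. The springs press with 3 N at 0 and 1.5 N more for each mm.
- spanner: Loose spanner about 160 mm long lying on the bench, to be left alone. Origin: on the bench at its middle.

How it is judged (in metres and radians):
On the way, in this order (a step that is already met when the one before it is completed fails the run):
1. the thin blade stands fully down in the narrow rack slot, let go (z of thin_blade in the frame of narrow_slot below -0.034 m and horizontal distance between thin_blade and narrow_slot below 0.01 m and angle between thin_blade's own z axis and vertical below 0.15 rad and contact force between the fingers and thin_blade below 0.1 N), for 0.2 s.
2. the thick blade is held in the fingers, clear above its rack slot (contact force between the fingers and thick_blade above 1 N and z of thick_blade in the frame of rack above 0.05 m), for 0.1 s.
At the end, for the whole second after the job is handed in: Thick blade gripped and still, tip 26 to 38 mm below the plates' tops, within 18 mm of the gap's middle along it, upright (0.1 rad) and in line (0.12 rad), sprung plate pushed back 1 to 5 mm, plates pressing with over 3 N; thin blade released in the narrow slot, at least 34 mm deep (all of step 1 and z of thick_blade in the frame of gap_mouth between -0.038 and -0.026 m and x of thick_blade in the frame of gap_mouth between -0.003 and 0.005 m and y of thick_blade in the frame of gap_mouth between -0.018 and 0.018 m and angle between the x axis of thick_blade and the x axis of gap_mouth, either way round below 0.12 rad and angle between thick_blade's own z axis and vertical below 0.1 rad and value of joint sprung_plate between 0.001 and 0.005 m and contact force between thick_blade and fixture above 3 N and contact force between the fingers and thick_blade above 2 N and linear speed of thick_blade below 0.01 m/s); the arm keeps its last pose, push and grip.
It fails at once if the spare blade is moved more than 20 mm (distance of spare_blade from where it was at the start of the episode above 0.02 m).
It fails at once if the spanner is moved more than 30 mm (distance of spanner from where it was at the start of the episode above 0.03 m).
It also fails if it takes over 67 s, if anything falls off the work surface, if the arm or the gripper's body presses on something with over 40 N, if the wrist force passes 120 N, or if a joint passes its speed limit or range.

### The arm

A 7-joint arm with a two-finger parallel gripper is mounted at the origin on the work surface. World frame = base frame: x ahead of the robot, y to its left, z up, the work surface at z = 0. Lengths are in mm, angles in rad, forces in N, time in s.
With the tool pointing down it reaches from about 400 to 900 mm from the base axis. Payload 5.6 kg.
Tool frame: the origin (TCP) lies midway between the tips of the shut fingers; the grasp point (between the pads) lies 19 mm behind it; z points along the fingers, y is the line along which they close (so a half turn about z gives the same grasp; the last joint's range is limited). The gripper opens to 92 mm and grips with 3 to 60 N. Pads are 20 mm wide; open, the fingers measure 128 mm over their backs; the gripper's body (75 mm by 189 mm) begins 69 mm behind the grasp point.
Start: joints at [-1.217, 0.468, -0.012, 1.603, 0.006, 1.071, -0.056], TCP at [251.245, 599.487, 214.592] pointing down, gripper open.
Joint ranges: [-2.53, 2.53], [-0.31, 2.02], [-1.57, 1.55], [0.28, 2.44], [-1.29, 4.43], [0.15, 1.84], [-2.92, 2.92]. Speed limits (rad/s): [2.57, 2.57, 3.14, 3.14, 3.14, 3.14, 3.14].

### API

Orientations are given as a rotation vector (axis times angle).
In Python, from cell import robot, grip, kin, viewer gives the robot as it stands. Calls block until the motion is done:
- robot.movep(position, orientation): joint-space move of the TCP to a pose.
- robot.servo_line(position, feed=150, rotation=None): straight line of the TCP; rotation=None keeps the orientation; feed is the mean speed in mm/s.
- robot.goto_joints(angles): joint-space move.
- grip(opening, newtons=None): opening from 0.0 (shut) to 1.0 (fully open); newtons is the grip in N (None keeps the last); returns when the fingers have stopped.
- robot.hold(seconds).
- kin.ik(position, orientation): joint angles nearest the present ones, or None.
- robot.observe(): the state.
- viewer.read_camera(name): name is "side" or "top"; returns the picture (384x512x3 uint8, red, green, blue); there is no depth.
- viewer.camera_info(name): a dict with "camera_matrix" (3x3 intrinsics, pixels), "k1" (the pictures are not rectified: a ray, as slopes to the right and down, at radius r is drawn at 1 + k1 r^2 times it, then the intrinsics apply), "R" (3x3) and "t" (3): a world point X has camera coordinates R X + t. Camera axes: x right, y down, z forward; pixel columns grow to the right and rows downward; lengths in mm; the calibration is good to about 2 mm. A picture is of the moment at which its call begins. camera_info takes no time and is no camera call.
A pose or a line that the arm cannot do raises robot.IKError and nothing moves.
- robot.job_done(): hands the job in; it is judged then, once.
Trained networks look in the newest picture that a camera, given by its name, has taken for a name from the list of things; names that differ only in an ending like _2 or _b are one class to them, and where a whole thing is asked for, a point or a joint stands for the part that bears it (a point fixed in the world has none). Each returns a list of dicts, best first, with "confidence" (0 to 1); they miss things now and then, are a little off and sometimes report something else, mostly with a low value. They report only what shows in the picture. A call takes as long as a camera call.
- viewer.silhouettes(name, camera): "mask" (384x512 bool, what is visible of it).
- viewer.pinpoint(name, camera): "at" ([x, y, z] in mm, in the coordinates of the camera as it stood for that picture, good to about 4 mm: a listed point, or the origin of a listed thing).
The state is a dict: "t": time; "joints": joint angles; "joint_velocities": joint speeds; "joint_torque": joint torques, N m; "tcp_pos": TCP position; "tcp_rot": TCP orientation; "contact_force": force on the tool from outside, world axes, zero at the start; "wrist_torque": the same for the moment, N m; "grip_width": opening from 0.0 (shut) to 1.0 (fully open); "grip_force": force on a finger pad.
Only numpy, scipy, OpenCV 4.12 (cv2) and the standard library are available. Lean on these libraries where they do the work, as an engineer would, in place of code of your own. Each camera call takes 0.05 s, during which the arm holds its last target. There are 200 camera calls.

## Working session

There is one attempt and no reset: what is moved stays moved. The work goes in short steps, each a Python script; the robot and the scene stay as the last script left them, time stands still between calls to the robot, and variables do not carry over. Pictures are saved under pics/ and viewed, at most 10 in all, crops included, and the job is handed in when it is done.

```bash
ls; mkdir -p pics; cat > h.py <<'E'
import numpy as np, cv2
from cell import robot, grip, kin, viewer
def snap(cam,fn=None):
    im=viewer.read_camera(cam)
    if fn: cv2.imwrite('pics/'+fn,im[:,:,::-1])
    return im
def cam2w(p,cam):
    c=viewer.camera_info(cam); return np.array(c['R']).T@(np.array(p)-np.array(c['t']))
def proj(X,cam):
    c=viewer.camera_info(cam); X=np.atleast_2d(X)@np.array(c['R']).T+np.array(c['t'])
    s=X[:,:2]/X[:,2:]; s=s*(1+c['k1']*(s**2).sum(1,keepdims=True))
    K=np.array(c['camera_matrix']); return s@K[:2,:2].T+K[:2,2]
def ray2z(uv,cam,z):
    c=viewer.camera_info(cam); K=np.array(c['camera_matrix'])
    s=cv2.undistortPoints(np.array(uv,float).reshape(-1,1,2),K,np.array([c['k1'],0,0,0.])).reshape(-1,2)
    R=np.array(c['R']); o=-R.T@np.array(c['t']); d=np.c_[s,np.ones(len(s))]@R
    return o+d*((z-o[2])/d[:,2])[:,None]
E
python3 - <<'E'
from h import *
np.set_printoptions(precision=1,suppress=True)
for cam in('side','top'):
    im=snap(cam,cam+'0.png'); c=viewer.camera_info(cam)
    print(cam,c['camera_matrix'],c['k1'],-np.array(c['R']).T@c['t'],np.array(c['R']))
    for n in['thin_blade','thick_blade','spare_blade','rack','narrow_slot','fixture','gap_mouth','spanner']:
        for d in viewer.pinpoint(n,cam)[:2]: print(n,round(d['confidence'],2),cam2w(d['at'],cam))
o=robot.observe(); print(o['t'],o['tcp_rot'],o['contact_force'])
E
```

```text
pics
side [[417.6   0.  249.3]
 [  0.  417.6 193.2]
 [  0.    0.    1. ]] -0.10528766080748131 [  20.6 -596.8  552.6] [[ 0.7 -0.7  0. ]
 [-0.3 -0.4 -0.9]
 [ 0.6  0.6 -0.5]]
thick_blade 0.71 [521.2 137.9   8.5]
spare_blade 0.61 [526.7  69.1  10.3]
spare_blade 0.59 [520.5 138.4   8.6]
rack 0.89 [513.4 142.7   0.9]
narrow_slot 0.64 [506.  210.5  50.7]
fixture 0.87 [ 506.1 -155.1   -1.9]
gap_mouth 0.6 [ 503.4 -157.2   60.8]
spanner 0.9 [699.9   4.7   0.6]
top [[393.9   0.  258.3]
 [  0.  393.9 183.9]
 [  0.    0.    1. ]] -0.10620055392514598 [494.1  29.7 809. ] [[ 0.  -1.   0. ]
 [-1.  -0.  -0.2]
 [ 0.2 -0.  -1. ]]
thin_blade 0.58 [ 509.3 -160.5   14. ]
thick_blade 0.56 [511.8 137.3   9.8]
spare_blade 0.68 [526.9  71.5  10.8]
rack 0.86 [518.2 139.6   1.5]
narrow_slot 0.63 [512.3 209.7  42.9]
fixture 0.71 [ 506.  -148.    -1.5]
gap_mouth 0.56 [ 503.7 -155.6   62.3]
spanner 0.65 [703.2   3.   -0.3]
0.9 [0.6 3.1 0. ] [ 0.2 -0.1  0.7]
```

View pics/top0.png

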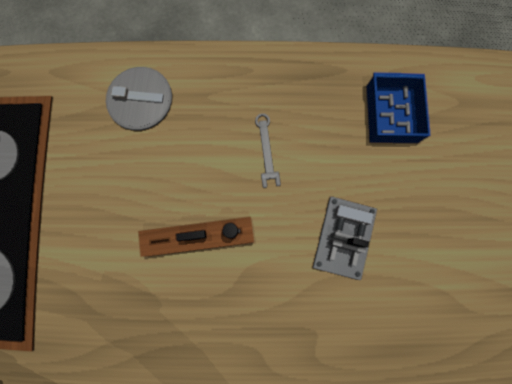

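View pics/side0.png

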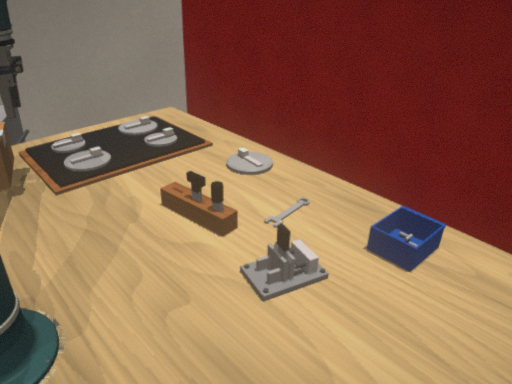

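The top picture shows the rack from (139,237) to (253,223). The T-handled blade is in its middle slot at (191,236), the round-handled spare is at (231,231), and the empty slot is at (160,241). The fixture is around (346,238), with the black thin-blade handle at (357,242). I'll refine both poses by fitting outlines.

```bash
cat > fit.py <<'E'
from h import *
from scipy.optimize import minimize
np.set_printoptions(precision=2,suppress=True)
def box(x0,x1,y0,y1,z0,z1): return np.array([[x,y,z] for x in(x0,x1) for y in(y0,y1) for z in(z0,z1)],float)
def place(P,q): c,s=np.cos(q[2]),np.sin(q[2]); return np.c_[q[0]+c*P[:,0]-s*P[:,1],q[1]+s*P[:,0]+c*P[:,1],P[:,2]]
def iou(q,parts,masks):
    L=0
    for cam,m in masks.items():
        a=np.zeros((384*4,512*4),np.uint8)
        for P in parts:
            h=cv2.convexHull(((proj(place(P,q),cam)+.5)*4*16).astype(np.int32)); cv2.fillConvexPoly(a,h,1,shift=4)
        a=cv2.resize(a.astype(np.float32),(512,384),interpolation=cv2.INTER_AREA)
        L+=1-np.minimum(a,m).sum()/np.maximum(a,m).sum()
    return L
def fit(parts,masks,q0):
    return min((minimize(iou,[q0[0],q0[1],y],args=(parts,masks),method='Nelder-Mead',options=dict(initial_simplex=np.array([[q0[0],q0[1],y],[q0[0]+6,q0[1],y],[q0[0],q0[1]+6,y],[q0[0],q0[1],y+.1]]),xatol=.02,fatol=1e-5)) for y in q0[2]),key=lambda r:r.fun)
E
python3 - <<'E'
from fit import *
M={}
for cam in('side','top'):
    im=snap(cam)
    for n in('rack','fixture','thin_blade','thick_blade','spare_blade'):
        d=viewer.silhouettes(n,cam); print(cam,n,[(round(x['confidence'],2),int(x['mask'].sum())) for x in d])
        if d: M[cam,n]=d[0]['mask']
np.savez('masks.npz',**{a+'-'+b:v for (a,b),v in M.items()})
def u(cam,ns):
    m=sum(M[cam,n].astype(np.uint8) for n in ns if (cam,n) in M)>0; return m.astype(np.float32)
def hull(m): 
    z=np.zeros(m.shape,np.uint8); cs=np.vstack(cv2.findContours(m.astype(np.uint8),0,1)[0]); cv2.fillConvexPoly(z,cv2.convexHull(cs),1); return z.astype(np.float32)
R=[box(-25,25,-110,110,0,48)]
B=[box(-65,85,-50,50,0,14)]
for c in(['top'],['side'],['top','side']):
    if c==['top']or 1:
        rm={k:(hull(u(k,['rack'])) if k=='top' else u(k,['rack'])) for k in c}
        r=fit(R,rm,[515,140,[0,.15,-.15]]); print('rack',c,r.x,r.fun)
r=fit(B,{'top':hull(u('top',['fixture']))},[505,-152,[.15,-.15,-.3]]); print('fix',r.x,r.fun)
E
```

```text
side rack [(0.58, 1995)]
side fixture [(0.58, 3010)]
side thin_blade [(0.61, 351)]
side thick_blade [(0.53, 361)]
side spare_blade [(0.74, 308)]
top rack [(0.59, 2708), (0.24, 180)]
top fixture [(0.61, 3511)]
top thin_blade [(0.64, 155), (0.43, 2710)]
top thick_blade [(0.68, 292)]
top spare_blade [(0.46, 233)]
rack ['top'] [517.85 140.41   0.14] 0.07001429796218872
rack ['side'] [516.55 138.78   0.13] 0.11329197883605957
rack ['top', 'side'] [517.29 139.71   0.14] 0.18907368183135986
fix [ 506.78 -155.4    -0.26] 0.03233450651168823
```

```bash
cat > ov.py <<'E'
from fit import *
rq=np.array([517.3,139.8,.138]); fq=np.array([506.8,-155.4,-.26])
def ov(cam,ctr,groups,sz=(100,74),k=4,fresh=None):
    im=cv2.imread(f'pics/{cam}0.png') if fresh is None else fresh[:,:,::-1].copy()
    u0,v0=int(ctr[0]-sz[0]/2),int(ctr[1]-sz[1]/2)
    c=cv2.resize(im[v0:v0+sz[1],u0:u0+sz[0]],None,fx=k,fy=k,interpolation=cv2.INTER_CUBIC)
    for P,q,col in groups:
        p=((proj(place(P,q),cam)+.5-[u0,v0])*k).astype(int)
        cv2.polylines(c,[p],True,col,1)
    return c
def rect(x0,x1,y0,y1,z): return np.array([[x0,y0,z],[x1,y0,z],[x1,y1,z],[x0,y1,z]],float)
def both(fn,groups,c,fresh=(None,None)):
    a=np.hstack([ov('top',c[0],groups,fresh=fresh[0]),ov('side',c[1],groups,fresh=fresh[1])]); return a
RG=[(rect(-25,25,-110,110,48),rq,(0,255,0))]+[(rect(-2.5,2.5,52.5,87.5,48),rq,(0,255,255)),(rect(-7,7,-26,26,114),rq,(255,255,0)),(rect(-14,14,-84,-56,114),rq,(255,0,255))]
FG=[(rect(-65,85,-50,50,14),fq,(0,255,0)),(rect(-2,2,-32,32,64),fq,(0,255,255)),(rect(-6,6,-32,32,64),fq,(0,0,255)),(rect(-6,6,-15,15,120),fq,(255,255,0))]
if __name__=='__main__':
    cv2.imwrite('pics/ov0.png',np.vstack([both('',RG,((196,237),(198,205))),both('',FG,((346,238),(284,262)))]))
E
python3 ov.py
```

```text
(no output)
```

View pics/ov0.png

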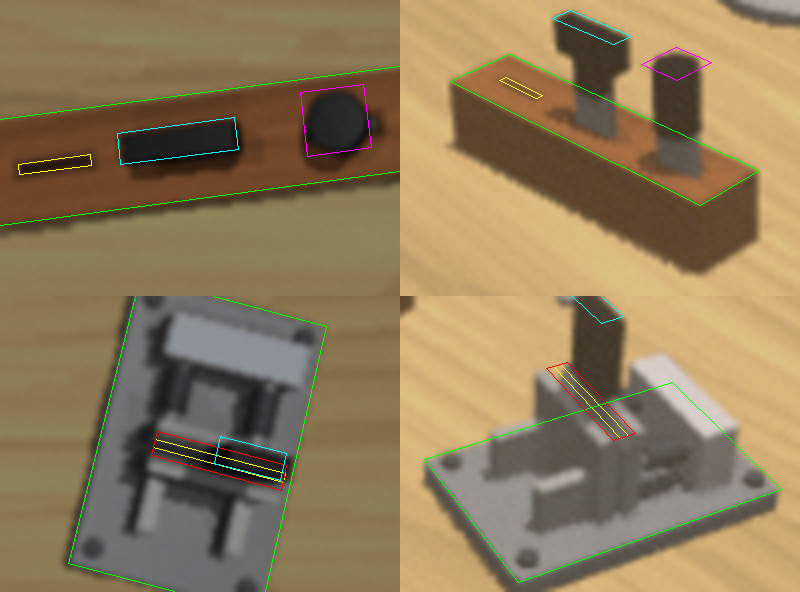

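The overlay matches the rack, slots and fixture well in both views. Next I'll fit the blades themselves, then grasp the thin one.

```bash
python3 - <<'E'
from ov import *
M=np.load('masks.npz')
T=[box(-6,6,-15,15,76,120)]
K=[box(-7,7,-10,10,70,90),box(-7,7,-26,26,90,114),box(-3,3,-15,15,48,70)]
for n,P,q in(('thin_blade',T,fq),('thick_blade',K,rq)):
    for cs in(['top'],['side'],['top','side']):
        P2=P+([box(-1.25,1.25,-15,15,60,76)] if n=='thin_blade' else [])
        r=fit(P2,{c:M[c+'-'+n].astype(np.float32) for c in cs},[q[0],q[1],[q[2]]]); d=r.x[:2]-q[:2]; c,s=np.cos(q[2]),np.sin(q[2])
        print(n,cs,r.x,r.fun,'local',c*d[0]+s*d[1],-s*d[0]+c*d[1])
def rv(psi): f=(psi+np.pi/2)/2; return np.pi*np.array([np.cos(f),np.sin(f),0])
for nm,q in(('r',rq),('f',fq)):
    for k in(0,1):
        j=kin.ik([q[0],q[1],150],rv(q[2]+k*np.pi)); print(nm,k,j)
E
```

```text
thin_blade ['top'] [ 505.98 -156.91   -0.14] 0.17887276411056519 local -0.40378586718122517 -1.668477653855487
thin_blade ['side'] [ 504.05 -160.47   -0.33] 0.08067512512207031 local -1.3524736734661196 -5.605926520543258
thin_blade ['top', 'side'] [ 505.91 -157.59   -0.22] 0.3537892699241638 local -0.29532637016430696 -2.3460354954143297
thick_blade ['top'] [517.64 141.14   0.13] 0.09973043203353882 local 0.5192340470675292 1.2776555054932563
thick_blade ['side'] [515.86 138.25   0.05] 0.07070541381835938 local -1.6356718667789816 -1.3348130449431892Traceback (most recent call last):
  File "<stdin>", line 8, in <module>
  File "fit.py", line 16, in fit
    return min((minimize(iou,[q0[0],q0[1],y],args=(parts,masks),method='Nelder-Mead',options=dict(initial_simplex=np.array([[q0[0],q0[1],y],[q0[0]+6,q0[1],y],[q0[0],q0[1]+6,y],[q0[0],q0[1],y+.1]]),xatol=.02,fatol=1e-5)) for y in q0[2]),key=lambda r:r.fun)
  File "fit.py", line 16, in <genexpr>
    return min((minimize(iou,[q0[0],q0[1],y],args=(parts,masks),method='Nelder-Mead',options=dict(initial_simplex=np.array([[q0[0],q0[1],y],[q
[... 211 characters left out ...]
^^^^^^^^^^^^^^^^^^^^^^^^^^^^^^^^^^^^^^^^^^^^^^^^^^^^^^^^^^^^^^^^^^^^^^^^^^^^^^^^^^^^^^^^^^^^^^^^^^^^^^^^^^^^^^^^^^^^^^^^^^
    res = _minimize_neldermead(fun, x0, args, callback, bounds=bounds,
                               **options)
    fsim[j] = func(sim[j])
              ~~~~^^^^^^^^
    fx = function(np.copy(x), *(wrapper_args + args))
  File "fit.py", line 11, in iou
    h=cv2.convexHull(((proj(place(P,q),cam)+.5)*4*16).astype(np.int32)); cv2.fillConvexPoly(a,h,1,shift=4)
                       ~~~~^^^^^^^^^^^^^^^^
  File "h.py", line 10, in proj
    c=viewer.camera_info(cam); X=np.atleast_2d(X)@np.array(c['R']).T+np.array(c['t'])
ValueError: time passes only in moves, steps and waits
```

```bash
cat >> h.py <<'E'
def rv(psi): f=(psi+np.pi/2)/2; return np.pi*np.array([np.cos(f),np.sin(f),0])
def loc(q,x,y): c,s=np.cos(q[2]),np.sin(q[2]); return q[0]+c*x-s*y, q[1]+s*x+c*y
def st(m=''):
    o=robot.observe(); print(m,'t%.2f'%o['t'],'tcp',np.round(o['tcp_pos'],1),'F',np.round(o['contact_force'],1),'M',np.round(o['wrist_torque'],2),'w %.3f'%o['grip_width'],'g',np.round(o['grip_force'],1)); return o
E
python3 - <<'E'
from h import *
rq=np.array([517.3,139.8,.138]); fq=np.array([506.8,-155.4,-.26])
x,y=loc(fq,-.3,-3)
j0=np.array(robot.observe()['joints'])
best=None
for k in(0,1,-1):
    j=kin.ik([x,y,150],rv(fq[2]+k*np.pi)); r=kin.ik([508,209,150],rv(rq[2]+k*np.pi))
    print(k,None if j is None else np.round(j,2), None if r is None else np.round(r,2))
    if j is not None and r is not None and max(abs(j[6]),abs(r[6]))<2.6:
        d=np.abs(np.array(j)-j0).max()
        if best is None or d<best[0]: best=(d,k)
k=best[1]; print('k',k); R=rv(fq[2]+k*np.pi)
robot.movep([x,y,160],R); grip(.5,25); st('above')
robot.servo_line([x,y,81],feed=80); st('down')
grip(0.0,25); st('gripped')
robot.servo_line([x,y,84],feed=20); st('lift3')
E
```

```text
0 [-0.43  0.44  0.85  2.   -0.43  0.89  0.39] [-0.75  0.39  0.37  1.93 -0.18  0.86 -0.15]
1 [-0.7   0.75  1.35  2.01 -0.84  1.11 -2.37] [-0.24  0.4  -0.26  1.9   0.13  0.87  2.71]
-1 [-0.7   0.75  1.35  2.01 -0.84  1.11 -2.37] [-0.24  0.4  -0.26  1.9   0.13  0.87  2.71]
k 0
above t5.12 tcp [ 505.7 -158.2  160. ] F [ 1.  -0.  -0.1] M [-0.03  0.07 -0.02] w 0.497 g 0.0
down t6.26 tcp [ 506.1 -158.4   81.4] F [ 0.4 -0.6 -0.2] M [-0.07  0.04  0.03] w 0.501 g 0.0
gripped t6.87 tcp [ 505.8 -158.2   81.1] F [0.5 0.2 1.3] M [0.05 0.06 0.06] w 0.128 g 25.0
lift3 t7.17 tcp [ 505.7 -158.2   84. ] F [-0.5 -1.3 -1.8] M [-0.06  0.07  0.02] w 0.133 g 25.0
```

```bash
python3 - <<'E'
from ov import *
x,y=loc(fq,-.3,-3)
robot.servo_line([x,y,215],feed=120); st('up')
sx,sy=loc(rq,0,70); R=rv(rq[2])
robot.servo_line([sx,sy,215],feed=250,rotation=R); robot.hold(.3); o=st('over slot')
ims=[snap('top'),None]; mt=viewer.silhouettes('thin_blade','top'); ims[1]=snap('side'); ms=viewer.silhouettes('thin_blade','side')
print([(d['confidence'],d['mask'].sum()) for d in mt],[(d['confidence'],d['mask'].sum()) for d in ms])
# tip at tcp-67
tz=o['tcp_pos'][2]-67; bq=np.array([*o['tcp_pos'][:2],rq[2]])
G=[(rect(-6,6,-15,15,tz+106),bq,(0,255,255)),(rect(-1.25,1.25,-15,15,tz),bq,(0,0,255)),(np.array([[0,-15,tz],[0,15,tz],[0,15,tz+62],[0,-15,tz+62.]]),bq,(0,255,0)),(rect(-2.5,2.5,52.5,87.5,48),rq,(255,255,0)),(rect(-25,25,-110,110,48),rq,(0,255,0))]
cv2.imwrite('pics/over.png',both('',G,((155,235),tuple(proj([[sx,sy,150.]],'side')[0]-[0,-15])),ims))
E
```

```text
up t8.41 tcp [ 505.2 -158.   214.3] F [ 0.7 -0.8 -1.4] M [-0.06  0.08 -0.04] w 0.132 g 25.0
over slot t10.32 tcp [507.8 208.7 215.1] F [-0.3  0.4 -1.3] M [-0.04  0.12 -0.  ] w 0.131 g 25.0
[(0.49, np.int64(139))] [(0.53, np.int64(352))]
```

View pics/over.png

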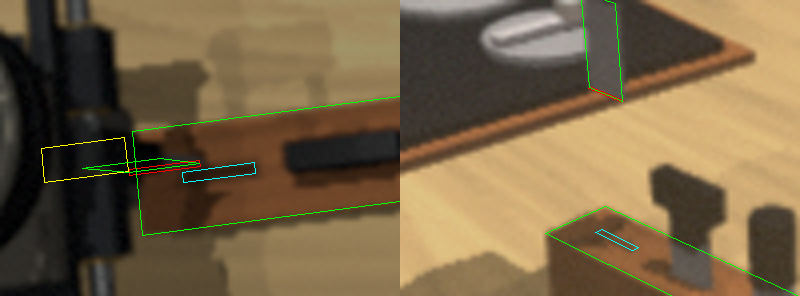

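The blade in the grip matches the projected model in the side view, with its tip edge at (605,95), so its offset along y is under 1 mm. Next I'll insert it slowly and watch the force.

```bash
cat >> h.py <<'E'
def lower(x,y,z0,z1,step,feed,lim,R=None,up=0.):
    """step down until the upward force passes lim"""
    for z in np.arange(z0,z1-1e-6,-step):
        robot.servo_line([x,y,z],feed=feed,rotation=R); o=robot.observe(); f=np.array(o['contact_force'])
        print('z%.1f %s'%(o['tcp_pos'][2],np.round(f,1)),end='; ')
        if f[2]-up>lim or np.hypot(*f[:2])>12: print('STOP'); return False
    return True
E
python3 - <<'E'
from h import *
rq=np.array([517.3,139.8,.138])
sx,sy=loc(rq,0,70)
robot.servo_line([sx,sy,122],feed=120)
ok=lower(sx,sy,118,77,4.1,35,7); st('end')
E
```

```text
z118.2 [ 0.3  0.5 -0.5]; z113.7 [ 0.3 -0.2 -0.2]; z109.4 [ 0.7 -0.1 -1.1]; z105.4 [-0.3  0.1 -0.9]; z101.4 [ 0.3 -0.  -0.7]; z97.3 [-0.5  0.2 -1. ]; z93.2 [ 0.   0.4 -0.2]; z89.1 [-0.1  0.8 -1.3]; z85.0 [-0.1 -0.  -1.1]; z80.9 [ 0.8 -0.  -0.7]; z76.8 [ 0.6 -0.1 -0.9]; end t14.38 tcp [507.7 209.1  76.8] F [ 0.6 -0.1 -0.9] M [-0.06  0.08 -0.07] w 0.130 g 25.0
```

```bash
python3 - <<'E'
from ov import *
sx,sy=loc(rq,0,70)
lower(sx,sy,76,74,1,15,4); st()
grip(.4,25); robot.hold(.3); st('open')
robot.servo_line([sx,sy,150],feed=130)
kx,ky=loc(rq,0,0)
robot.servo_line([kx,ky,150],feed=200); robot.hold(.25)
im=[snap('top'),snap('side')]; st('over thick')
for n in('thin_blade','thick_blade'):
    for d in viewer.pinpoint(n,'side')[:1]: print(n,d['confidence'],cam2w(d['at'],'side'))
G=[(rect(-6,6,55,85,114),rq,(0,255,255)),(rect(-7,7,-26,26,114),rq,(255,255,0))]
cv2.imwrite('pics/rel.png',both('',G,((180,235),(195,190)),im))
E
```

```text
z76.0 [ 0.5  0.7 -0.8]; z75.1 [ 0.6  0.6 -0.9]; z75.0 [-1.9 -0.6  9.3]; STOP
 t15.13 tcp [508.  209.2  75. ] F [-1.9 -0.6  9.3] M [-0.31  0.74 -0.01] w 0.127 g 25.0
open t15.97 tcp [507.7 209.1  74. ] F [ 1.  -0.2  0. ] M [-0.08  0.05  0.01] w 0.402 g 0.0
over thick t17.56 tcp [517.1 140.6 149.9] F [ 0.1 -0.5 -0.7] M [-0.02  0.01 -0.  ] w 0.400 g 0.0
thin_blade 0.81 [504.65 207.85   6.61]
thick_blade 0.85 [516.87 140.23   6.84]
```

View pics/rel.png

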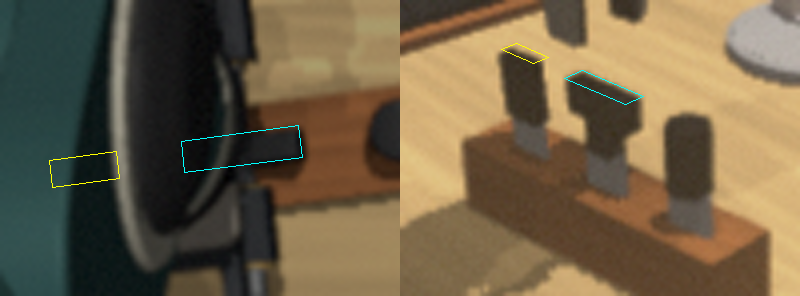

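In the side view the thin blade stands upright at (523,100) at full depth, and the floor contact was felt. Next I'll take the thick blade.

```bash
python3 - <<'E'
from ov import *
kx,ky=loc(rq,0,0)
robot.servo_line([kx,ky,83],feed=70); st('down')
grip(0.,40); st('gripped')
robot.servo_line([kx,ky,90],feed=25); st('lift7')
robot.servo_line([kx,ky,210],feed=110); robot.hold(.2); st('up')
gx,gy=loc(fq,.8,0); R=rv(fq[2])
robot.servo_line([gx,gy,210],feed=220,rotation=R)
robot.servo_line([gx,gy,155],feed=100); robot.hold(.3); o=st('over gap')
im=[snap('top'),snap('side')]
tz=o['tcp_pos'][2]-75; bq=np.array([*o['tcp_pos'][:2],fq[2]])
G=[(rect(-3,3,-15,15,tz),bq,(0,0,255)),(np.array([[0,-15,tz],[0,15,tz],[0,15,tz+62],[0,-15,tz+62.]]),bq,(0,255,0)),(rect(-2,2,-32,32,64),fq,(255,255,0)),(rect(-7,7,-26,26,tz+106),bq,(0,255,255))]
cv2.imwrite('pics/overgap.png',both('',G,((350,238),tuple(proj([[gx,gy,100.]],'side')[0])),im))
E
```

```text
down t18.77 tcp [517.7 139.9  83.4] F [-0.5  0.1  0.1] M [-0.11  0.05  0.01] w 0.402 g 0.0
gripped t19.23 tcp [517.4 139.9  83.2] F [-0.6 -0.3  2.2] M [0.   0.1  0.04] w 0.147 g 39.9
lift7 t19.67 tcp [517.3 139.8  90.1] F [-0.2  0.2 -2.4] M [-0.09  0.04 -0.  ] w 0.146 g 39.9
up t21.11 tcp [517.  139.7 209.5] F [-0.4 -0.1 -2.1] M [-0.09  0.02  0.01] w 0.152 g 39.9
over gap t23.60 tcp [ 507.9 -155.6  155.4] F [ 0.7  0.2 -0.7] M [-0.06  0.05  0.02] w 0.151 g 39.9
```

View pics/overgap.png

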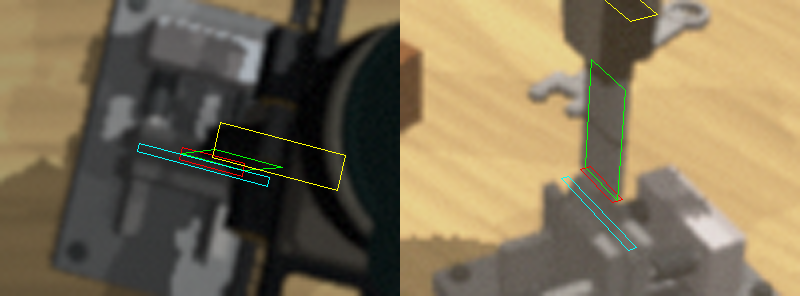

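```bash
python3 - <<'E'
from ov import *
gx,gy=loc(fq,.8,0)
robot.servo_line([gx,gy,141],feed=40)
ok=lower(gx,gy,139,115,2,12,18); st('end')
E
```

```text
z139.0 [-0.7 -0.3 -1.4]; z136.9 [ 0.9 -0.5 -1.2]; z134.9 [-0.5  0.6 -1.4]; z132.7 [-1.7 -0.3 -2. ]; z130.8 [-3.8  0.6 -0.1]; z129.0 [-2.6  1.1  3. ]; z126.8 [-3.9  1.3  0.8]; z124.8 [-3.4 -0.1 -0.5]; z122.8 [-2.2  1.3 -0.2]; z120.9 [-4.  -0.1 -0. ]; z118.8 [-2.6  0.6  0.2]; z116.8 [-3.4  0.5  0.1]; z114.8 [-2.5  1.  -0. ]; end t28.32 tcp [ 507.5 -155.6  114.8] F [-2.5  1.  -0. ] M [ 0.21  1.05 -0.02] w 0.149 g 39.9
```

```bash
python3 - <<'E'
from ov import *
gx,gy=loc(fq,.5,0)
lower(gx,gy,113,107,2,12,18); robot.hold(.5); o=st('end')
im=[snap('top'),snap('side')]
for n in('thick_blade','gap_mouth','thin_blade'):
    for d in viewer.pinpoint(n,'side')[:1]: print(n,d['confidence'],cam2w(d['at'],'side'))
tz=o['tcp_pos'][2]-75; bq=np.array([*o['tcp_pos'][:2],fq[2]])
G=[(np.array([[3,-15,tz+32],[-3,-15,tz+32],[-3,15,tz+32.],[-3,15,tz+62.],[-3,-15,tz+62],[-3,-15,tz+32]]),bq,(0,255,0))]
a=ov('side',tuple(proj([[gx,gy,90.]],'side')[0]),[],sz=(66,74),k=6,fresh=im[1]); b=ov('side',tuple(proj([[gx,gy,90.]],'side')[0]),G,sz=(66,74),k=6,fresh=im[1])
cv2.imwrite('pics/in.png',np.hstack([a,b]))
E
```

```text
z112.9 [-3.3 -0.1  0.1]; z110.9 [-2.5  0.9  1. ]; z108.9 [-2.   0.5  0.9]; z106.9 [-2.1  1.4  1. ]; end t30.08 tcp [ 507.3 -155.5  106.9] F [-0.6 -0.1 -1.7] M [0.   0.45 0.05] w 0.151 g 39.9
thick_blade 0.89 [ 507.52 -155.8    34.37]
gap_mouth 0.65 [ 501.49 -156.46   61.64]
thin_blade 0.7 [506.33 206.16   8.66]
```

View pics/in.png

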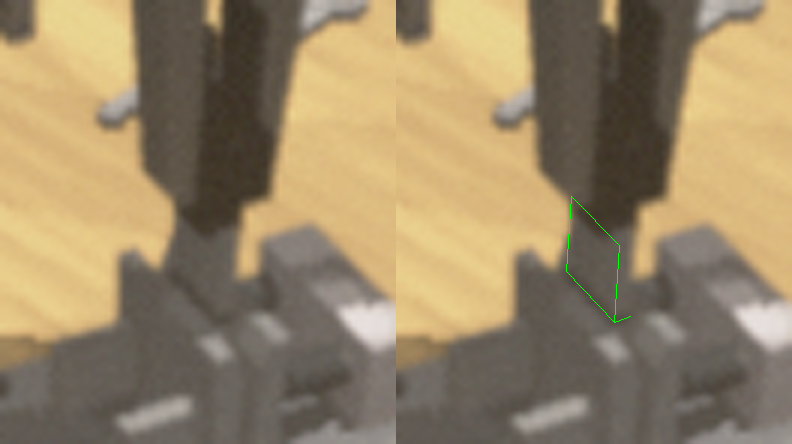

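The side view shows the thick blade upright between the plates, with its dark line running (165,275)–(215,315) level with the plate tops. The side force is close to zero, so I'm handing the job in.

```bash
python3 -c "
from h import *
st(); print(robot.job_done())"
```

```text
t30.33 tcp [ 507.3 -155.5  106.9] F [-0.7  0.4 -2.7] M [-0.06  0.24 -0.01] w 0.150 g 39.9
the job is handed in; nothing more can be done
None
```

I handed the job in at about 30 s: the thin blade is released fully down in the narrow slot, and the thick blade is held between the plates with its dark line level with their tops. The judge's verdict was not reported back.

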